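# Work the transport wedge out of the bench shaker

## Task

The shaker's two stiff clamp bars still grip the white transport wedge over its broad foot, so it cannot be lifted straight out. Hold the wedge by its upright grip and work it loose with alternating side pulls, without pressing on the bars with the gripper: first only about 10 mm to one side, then to the other side, then farther each way, until it has pushed both bars back far enough for its foot to pass. Then draw it up between them and stand it upright in the steel tray.

Things in the scene. Friction and masses are not known exactly. Their poses are not given: they have to be found in the camera images.
- wedge: White plastic wedge on the shaker's platform (90 mm above the bench). Origin: centre of its underside, z up. Grip: an upright block 60 mm along x, 30 along y, top 100 above the origin; grip it across y, TCP at 75 to 80. Foot 60 x 64 mm (x, y), flanks sloping from 5 mm high at the edge to 14 at the neck, 17 mm under each bar. Bars run along its x: pull along its y, upright, foot on platform.
- bar_left (a joint): Aluminium clamp bar on the wedge's +y side, 220 mm long, 14 wide, 19 to 38 mm above the platform (end screws to 42). Value: push-back along wedge +y, 0 to 0.024 m (hard stop); at 0 it is 0.7 mm off the neck. Slides at about 5 N (more if the wedge is pressed down) and stays put. The neck pushes it: wedge moved d mm leaves it at d - 0.7; a springy arm moves a little less than told.
- bar_right (a joint): The same bar on the wedge's -y side; value 0 to 0.024 m, growing as it is pushed away along the wedge's -y. The foot passes up between the bars once the two values add up to over 33 mm; with both at 20 mm the wedge, back on its starting line, has 3 to 4 mm to spare on each side.
- tray: Open steel tray fixed on the bench, 190 mm along its x, 170 mm along its y, 30 mm high, walls and floor 4 mm thick. Origin at the centre of its underside.
Not all that is in view belongs to the job. What is shaped like the wedge but green or pink is not meant.

How it is judged:
On the way, in this order (a step that is already met when the one before it is completed fails the run):
1. the wedge has pushed one bar back by 5 mm or more (value of joint any of bar_left, bar_right above 0.005 m), for 0.1 s.
2. it has pushed the other bar back by 5 mm or more as well (value of joint each of bar_left, bar_right above 0.005 m), for 0.1 s.
3. the wedge is drawn up clear of the bars, upright (height (world z) of wedge above 0.135 m and angle between wedge's own z axis and vertical below 0.3 rad), for 0.1 s.
At the end, for the whole second after the job is handed in: The wedge stands at rest on its foot on the tray's floor (origin under 12 mm above the bench), upright within 10 degrees, within 70 mm (tray x) and 60 mm (tray y) of the tray's centre (x of wedge in the frame of tray between -0.07 and 0.07 m and y of wedge in the frame of tray between -0.06 and 0.06 m and height (world z) of wedge below 0.012 m and angle between wedge's own z axis and vertical below 0.17 rad and linear speed of wedge below 0.02 m/s); the robot touches nothing.
It fails at once if one bar is pushed back more than 14 mm before the other has moved 3 mm ((value of joint bar_left above 0.014 m and value of joint bar_right below 0.003 m) or (value of joint bar_right above 0.014 m and value of joint bar_left below 0.003 m)).
It fails at once if the gripper presses on a clamp bar (contact force between any of the arm, the fingers and bar_left above 3 N or contact force between any of the arm, the fingers and bar_right above 3 N).
It also fails if it takes over 51 s, if anything falls off the work surface, if the arm or the gripper's body presses on something with over 40 N, if the wrist force passes 120 N, or if a joint passes its speed limit or range.

## Robot

A 6-joint arm with a two-finger parallel gripper is mounted at the origin on the work surface. World frame = base frame: x ahead of the robot, y to its left, z up, the work surface at z = 0. Lengths are in m, angles in rad, forces in N, time in s.
With the tool pointing down it reaches from about 0.35 to 0.775 m from the base axis. Payload 7.3 kg.
Tool frame: the origin (TCP) lies between the finger pads, 19 mm behind the fingertips; this is the grasp point; z points along the fingers, y is the line along which they close (so a half turn about z gives the same grasp; the last joint's range is limited). The gripper opens to 92 mm and grips with 3 to 60 N. Pads are 19 mm wide; open, the fingers measure 130 mm over their backs; the gripper's body (75 mm by 190 mm) begins 47 mm behind the grasp point.
Start: joints at [-1.388, 0.342, 1.524, -0, 1.275, -0.146], TCP at [0.17, -0.497, 0.246] pointing down, gripper open.
Joint ranges: [-2.53, 2.53], [-0.77, 2.02], [0.04, 2.7], [-1, 4.14], [0.28, 2.66], [-3.11, 3.11]. Speed limits (rad/s): [2.57, 2.57, 3.14, 3.14, 3.14, 3.14].

## Interface

Orientations are given as [roll, pitch, yaw] about the fixed x, y, z axes, in that order (R = Rz(yaw) Ry(pitch) Rx(roll)).
In Python, from cell import observe, cams, robot, models gives the robot as it stands.
- The arm moves only by the shell command python3 -m jog 'ROWS' [FORCE]. ROWS is JSON, a list of rows, each a list of 3 entries, a list of its own where there are three numbers: the shift along the tool's x, y, z each as a share of 0.4 m, from -1 to 1, then the turn about the tool's z as a share of pi rad, from -1 to 1, then the closure, from 0 (fully open) to 1 (shut). In form: [[[x, y, z], turn, jaw], ...]. A call has 1 to 12 rows; each row is the pose to reach, as a shift and turn from the pose commanded when the call began, along the tool's axes at that moment, turning the shorter way round; what a row does not reach only later rows make up. A row lasts 1/8 s, in which the tool goes at most 62.5 mm and 10.7 degrees, less where a joint would pass 70% of its speed; a pose out of reach is approached as far as the arm can. A call with a number of a shift or a turn outside -1 to 1 is refused whole. A call with a gripper value outside its range is refused whole. The fingers move at their own pace and stop on an object; FORCE is the grip in N (left out, the last holds). Time passes only in rows, so rows that repeat a pose let the fingers close. It gives the time, the measured TCP pose, the force, the opening and the grip force at its end, in the units of the state.
- observe(): the state, without advancing time (a new reading comes with each control period).
- cams.read_camera(name): name is "side" or "top"; returns the picture (420x560x3 uint8, red, green, blue); there is no depth.
- cams.camera_model(name): a dict with "camera_matrix" (3x3 intrinsics, pixels), "pose" (4x4, takes a point from camera to world coordinates). Camera axes: x right, y down, z forward; pixel columns grow to the right and rows downward; lengths in m; the calibration is good to about 2 mm. A picture is of the moment at which its call begins. camera_model takes no time and is no camera call.
- robot.hand_in(): hands the job in; it is judged then, once.
Trained networks look in the newest picture that a camera, given by its name, has taken for a name from the list of things; names that differ only in an ending like _2 or _b are one class to them, and where a whole thing is asked for, a point or a joint stands for the part that bears it (a point fixed in the world has none). Each returns a list of dicts, best first, with "confidence" (0 to 1); they miss things now and then, are a little off and sometimes report something else, mostly with a low value. They report only what shows in the picture. A call takes as long as a camera call. They do not tell look-alikes from the thing itself.
- models.find_in(target, camera): "position" ([x, y, z] in m, in world coordinates, good to about 4 mm: the middle of the surface that is visible of it).
- models.pinpoint(target, camera): "position" ([x, y, z] in m, in world coordinates, good to about 4 mm: a listed point, or the origin of a listed thing).
The state is a dict: "time": time; "qpos": joint angles; "qvel": joint speeds; "joint_efforts": joint torques, N m; "tool_pos": TCP position; "tool_rot": TCP orientation; "contact_force": force on the tool from outside, world axes, zero at the start; "torque": the same for the moment, N m; "opening": finger opening in m; "grip_force": force on a finger pad.
Only numpy, scipy, OpenCV 4.12 (cv2) and the standard library are available. Lean on these libraries where they do the work, as an engineer would, in place of code of your own. Each camera call takes 0.05 s, during which the arm holds its last target. There are 200 camera calls.

## Working session

There is one attempt and no reset: what is moved stays moved. The work goes in short steps, Python scripts to look and compute and a shell command to move; the robot and the scene stay as the last step left them, time stands still between calls to the robot, and variables do not carry over. Pictures are saved under pics/ and viewed, at most 10 in all, crops included, and the job is handed in when it is done.

```bash
mkdir -p pics
python3 - <<'E'
from cell import observe,cams,robot,models
import cv2,numpy as np
for c in("top","side"):
    cv2.imwrite(f"pics/{c}0.png",cams.read_camera(c)[:,:,::-1])
    m=cams.camera_model(c);K=m["camera_matrix"];P=np.array(m["pose"]);print(c,np.round(K,1).tolist(),np.round(P,3).tolist())
    for t in("wedge","tray","bar_left","bar_right"):
        for r in models.pinpoint(t,c):
            p=np.linalg.inv(P)@np.r_[r["position"],1];u=np.array(K)@p[:3];u=u[:2]/u[2]
            print(t,np.round(r["position"],3),round(r["confidence"],2),u.round())
s=observe();print(s["time"],s["tool_pos"],s["tool_rot"])
E
```

```text
top [[526.3, 0.0, 281.3], [0.0, 526.3, 197.9], [0.0, 0.0, 1.0]] [[0.017, -0.991, 0.136, 0.274], [-1.0, -0.019, -0.015, 0.111], [0.018, -0.136, -0.991, 1.208], [0.0, 0.0, 0.0, 1.0]]
wedge [0.492 0.192 0.089] 0.89 [236. 167.]
wedge [0.575 0.426 0.   ] 0.73 [140. 138.]
wedge [ 0.298  0.269 -0.   ] 0.66 [202. 258.]
wedge [ 0.442  0.443 -0.001] 0.59 [129. 194.]
tray [ 0.553 -0.207  0.002] 0.96 [409. 152.]Traceback (most recent call last):
  File "<stdin>", line 7, in <module>
ValueError: it knows: tray, wedge
```

View pics/top0.png

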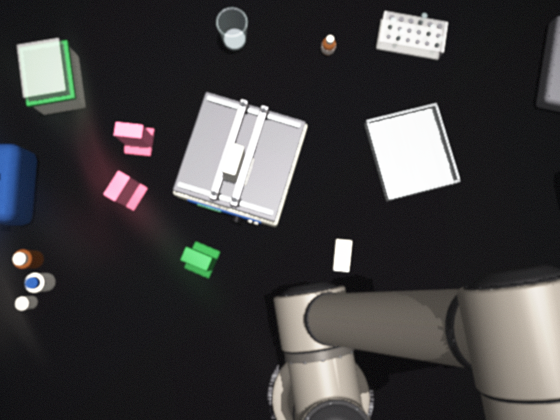

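The top view shows the shaker at about (240,158), with the white wedge between its two bars at (232,160) and the tray at (412,152). 

Things that could be taken for the wedge:
- pink pieces at (134,138) and (125,190)
- green piece at (200,258)
- plain white block at (343,255), which has no foot

I choose the white piece between the bars and will check it in a close crop.

```bash
cat > h.py <<'E'
from cell import observe,cams,robot,models
import cv2,numpy as np
def cam(c):
    m=cams.camera_model(c);return np.array(m["camera_matrix"]),np.array(m["pose"])
def proj(c,p):
    K,P=cam(c);q=np.linalg.inv(P)@np.r_[p,1];u=K@q[:3];return u[:2]/u[2]
def at(c,u,z):
    K,P=cam(c);d=P[:3,:3]@np.linalg.inv(K)@np.r_[u,1];o=P[:3,3];return o+d*(z-o[2])/d[2]
E
python3 - <<'E'
from h import *
t=cams.read_camera("top")[:,:,::-1]; s=cams.read_camera("side")[:,:,::-1]
for c in("top","side"):
  for n in("wedge","tray"):
    for f in(models.pinpoint,models.find_in):
      for r in f(n,c)[:4]: print(c,n,f.__name__,np.round(r["position"],3),round(r["confidence"],2),proj(c,r["position"]).round())
cv2.imwrite("pics/topcrop.png",cv2.resize(t[85:230,165:315],None,fx=4,fy=4,interpolation=cv2.INTER_CUBIC))
cv2.imwrite("pics/side1.png",s)
E
```

```text
top wedge call [0.492 0.193 0.09 ] 0.97 [235. 167.]
top wedge call [ 0.575  0.427 -0.003] 0.73 [140. 138.]
top wedge call [0.298 0.269 0.   ] 0.56 [202. 258.]
top wedge call [0.44  0.431 0.079] 0.87 [125. 190.]
top wedge call [0.486 0.19  0.189] 0.75 [234. 161.]
top wedge call [0.301 0.264 0.081] 0.74 [200. 256.]
top wedge call [0.561 0.422 0.066] 0.58 [134. 137.]
top tray call [ 0.554 -0.208  0.002] 0.84 [410. 152.]
top tray call [ 0.556 -0.21   0.006] 0.91 [411. 151.]
side wedge call [ 0.568  0.428 -0.003] 0.95 [127. 309.]
side wedge call [0.49  0.199 0.09 ] 0.89 [225. 226.]
side wedge call [ 0.297  0.274 -0.001] 0.7 [279. 319.]
side wedge call [0.474 0.207 0.158] 0.97 [224. 207.]
side wedge call [0.554 0.437 0.059] 0.74 [119. 297.]
side wedge call [0.428 0.454 0.054] 0.7 [159. 339.]
side wedge call [0.284 0.284 0.061] 0.63 [281. 308.]
side tray call [ 0.552 -0.208 -0.   ] 0.75 [302. 160.]
side tray call [ 0.553 -0.212  0.004] 0.63 [302. 158.]
```

View pics/topcrop.png

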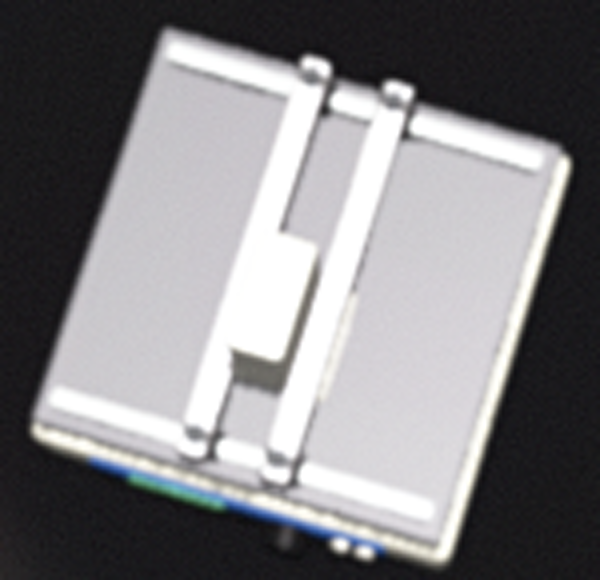

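View pics/side1.png

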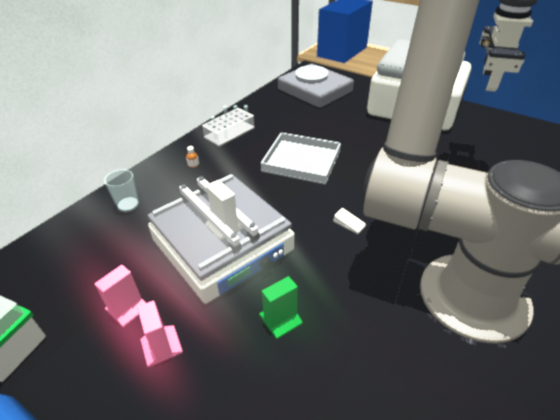

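Crop: the white grip block's top is at crop (275,295), full-frame (234,159), upright between the bars. A sliver of its foot shows at crop (340,340). The side view agrees, with the wedge at (222,205) and the tray at (302,158).

Run:
```python
from h import *
f=lambda x,y:(165+(x-1.5)/4,85+(y-1.5)/4)
A=[at("top",f(315,70),.132),at("top",f(196,435),.132)];B=[at("top",f(397,95),.132),at("top",f(280,466),.132)]
for s in(A,B):
    d=s[0]-s[1];print(np.round(s,4)[:,:2].tolist(),np.linalg.norm(d),np.degrees(np.arctan2(d[1],d[0])))
# platform rails edges / bar lines 
for a,b in(((165,30),(572,155)),((35,432),(450,562)),((165,30),(35,432)),((572,155),(450,562))):
    d=at("top",f(*a),.09)-at("top",f(*b),.09);print(np.degrees(np.arctan2(d[1],d[0])),np.linalg.norm(d))
m=sum(A+B)/4;print("mid bars",m)
for q in((318,240),(285,362),(232,350),(282,233)):print("top corner",at("top",f(*q),.19).round(4))
d=at("top",f(318,240),.19)-at("top",f(285,362),.19);print(np.degrees(np.arctan2(d[1],d[0])))
T=[at("top",q,.03) for q in((366,122),(437,104),(459,182),(388,199))]
print(np.round(T,3).tolist(),np.mean(T,0));d=T[1]-T[0];print(np.degrees(np.arctan2(d[1],d[0])),np.linalg.norm(d),np.linalg.norm(T[2]-T[1]))
s=observe();print(s["time"],s["tool_pos"],s["tool_rot"],s["opening"])
```

```text
[[0.6244, 0.1776], [0.4284, 0.2336]] 0.20390923202989186 -15.967801618915042
[[0.6117, 0.134], [0.4131, 0.19]] 0.20638392586010276 -15.745497611519294
73.65373647843634 0.23413300181387114
73.60713417383222 0.23261660419239
-15.260411799479188 0.2328480783056049
-15.634115695853342 0.23301346448893165
mid bars [0.51942219 0.1837803  0.132     ]
top corner [0.5186 0.1702 0.19  ]
top corner [0.457  0.1847 0.19  ]
top corner [0.4625 0.2108 0.19  ]
top corner [0.5217 0.188  0.19  ]
-13.302684099466102
[[0.617, -0.1, 0.03], [0.663, -0.267, 0.03], [0.48, -0.313, 0.03], [0.438, -0.15, 0.03]] [ 0.54940505 -0.20726602  0.03      ]
-74.26464942873966 0.17251691080671663 0.18895419292280713
0.65 [ 0.16954158 -0.49689016  0.24554981] [3.14147688e+00 1.86104251e-05 3.28775340e-01] 0.09161971315398669
```

```bash
cat >> h.py <<'E'
W=np.array([.491,.192,.09]);YAW=np.radians(-15.6);WX=np.array([np.cos(YAW),np.sin(YAW),0]);WY=np.array([-np.sin(YAW),np.cos(YAW),0])
def plan(p,yaw=YAW):
    from scipy.spatial.transform import Rotation as R
    s=observe();r=R.from_euler("xyz",s["tool_rot"])
    d=r.inv().apply(np.array(p)-s["tool_pos"]);t=(s["tool_rot"][2]-yaw)/np.pi
    print("t",round(s["time"],2),"tcp",s["tool_pos"].round(4) if hasattr(s["tool_pos"],"round") else s["tool_pos"],"row",(d/.4).round(4),"turn",round((t+1)%2-1,4),"rot",np.round(s["tool_rot"],4),"F",np.round(s["contact_force"],1))
def state():
    s=observe();d=np.array(s["tool_pos"])-W
    print("t",round(s["time"],2),"wx,wy,z mm",(1e3*np.array([d@WX,d@WY,d[2]])).round(1),"rot",np.round(s["tool_rot"],4),"F wx,wy,z",np.round([np.dot(s["contact_force"],WX),np.dot(s["contact_force"],WY),s["contact_force"][2]],1),"open",round(s["opening"],4),"grip",s["grip_force"])
E
python3 -m jog '[[[0.9,-0.61,-0.06],0.19,0],[[0.9,-0.61,-0.06],0.19,0],[[0.9,-0.61,-0.06],0.19,0],[[0.9,-0.61,-0.06],0.19,0],[[0.9,-0.61,-0.06],0.19,0],[[0.9,-0.61,-0.06],0.19,0],[[0.9,-0.61,-0.06],0.19,0],[[0.9,-0.61,-0.06],0.19,0],[[0.9,-0.61,-0.06],0.19,0]]' 30
python3 -c "
from h import *
plan([.491,.192,.27])"
```

```text
time: 1.78
tool_pos: [0.4315, -0.1496, 0.2694]
tool_rot: [3.141, 0.0, -0.266]
contact_force: [-0.5, 0.0, 0.0]
opening: 0.0914
grip_force: 0.0
t 1.77 tcp [ 0.4315 -0.1496  0.2694] row [-0.0812 -0.863  -0.0019] turn 0.0019 rot [ 3.141e+00  2.000e-04 -2.663e-01] F [-0.5  0.   0. ]
```

```bash
python3 -m jog '[[[-0.081,-0.863,0],0.002,0],[[-0.081,-0.863,0],0.002,0],[[-0.081,-0.863,0],0.002,0],[[-0.081,-0.863,0],0.002,0],[[-0.081,-0.863,0],0.002,0],[[-0.081,-0.863,0],0.002,0],[[-0.081,-0.863,0],0.002,0],[[-0.081,-0.863,0],0.002,0]]'
python3 - <<'E'
from h import *
state()
t=cams.read_camera("top")[:,:,::-1];s=cams.read_camera("side")[:,:,::-1]
plan([.491,.192,.168])
for c in("top","side"):
    for f in(models.pinpoint,models.find_in):
      for r in f("wedge",c)[:4]: 
        if abs(r["position"][1]-.2)<.05:print(c,np.round(r["position"],3),round(r["confidence"],2))
cv2.imwrite("pics/a.png",np.hstack([cv2.resize(t[85:230,165:315],(400,400)),cv2.resize(s[120:270,140:290],(400,400))]))
E
```

```text
time: 2.78
tool_pos: [0.4919, 0.1897, 0.2692]
tool_rot: [3.14, 0.0, -0.276]
contact_force: [-0.5, 0.1, 0.6]
opening: 0.0917
grip_force: 0.0
t 2.77 wx,wy,z mm [  1.4  -2.  179.2] rot [ 3.1405e+00  3.0000e-04 -2.7640e-01] F wx,wy,z [-0.5 -0.   0.6] open 0.0917 grip 0.0
t 2.88 tcp [0.4919 0.1897 0.2695] row [-0.0036 -0.005   0.2538] turn -0.0015 rot [ 3.141 -0.    -0.277] F [-1.4  0.4 -0.6]
top [0.49  0.194 0.091] 0.75
top [0.474 0.192 0.191] 0.84
side [0.49  0.201 0.09 ] 0.96
side [0.475 0.208 0.161] 0.85
```

View pics/a.png

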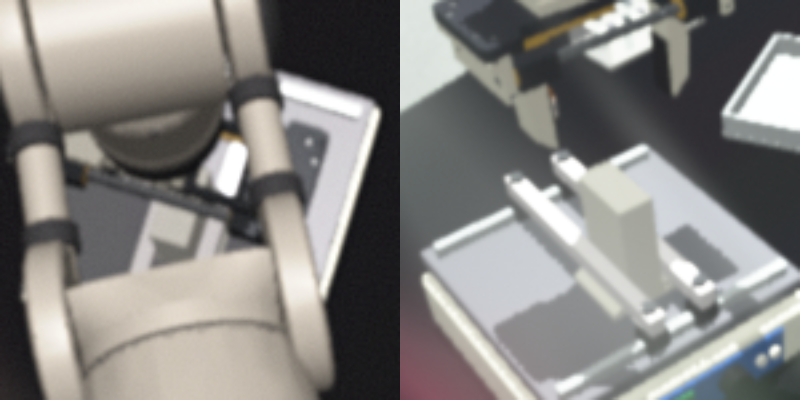

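The gripper is over the wedge and its fingers straddle the grip (side crop about (620,230)). Descending now.

```bash
python3 -m jog '[[[-0.003,-0.008,0.1],-0.001,0],[[-0.003,-0.008,0.18],-0.001,0],[[-0.003,-0.008,0.23],-0.001,0],[[-0.003,-0.008,0.253],-0.001,0],[[-0.003,-0.008,0.253],-0.001,0],[[-0.003,-0.008,0.253],-0.001,0.3]]' 10
python3 -c "
from h import *
state()"
python3 -m jog '[[[0,0,0],0,0.7],[[0,0,0],0,1],[[0,0,0],0,1],[[0,0,0],0,1],[[0,0,0],0,1],[[0,0,0],0,1],[[0,0,0],0,1],[[0,0,0],0,1]]' 10
python3 -c "
from h import *
state()"
```

```text
time: 3.82
tool_pos: [0.492, 0.1952, 0.1693]
tool_rot: [-3.141, -0.002, -0.271]
contact_force: [0.6, -0.3, -0.1]
opening: 0.0858
grip_force: 0.0
t 3.83 wx,wy,z mm [ 0.1  3.4 79.3] rot [-3.1408e+00 -1.7000e-03 -2.7130e-01] F wx,wy,z [ 0.6 -0.1 -0.1] open 0.0858 grip 0.0
time: 4.82
tool_pos: [0.4914, 0.1952, 0.1682]
tool_rot: [3.142, 0.0, -0.271]
contact_force: [-0.3, -0.2, -0.5]
opening: 0.0299
grip_force: 10.0
t 4.83 wx,wy,z mm [-0.5  3.1 78.2] rot [ 3.1415e+00  1.0000e-04 -2.7130e-01] F wx,wy,z [-0.2 -0.2 -0.5] open 0.0299 grip 9.989942014217377
```

```bash
python3 -m jog '[[[0,0,0],0,1],[[0,0,0],0,1],[[0,-0.005,0],0,1],[[0,-0.005,0],0,1]]' 35
python3 -c "
from h import *
state()"
python3 -m jog '[[[0,-0.005,0],0,1],[[0,-0.01,0],0,1],[[0,-0.015,0],0,1],[[0,-0.02,0],0,1],[[0,-0.02,0],0,1],[[0,-0.02,0],0,1]]'
python3 -c "
from h import *
state()"
```

```text
time: 5.32
tool_pos: [0.4917, 0.1963, 0.1683]
tool_rot: [3.14, 0.0, -0.271]
contact_force: [-1.2, -4.8, 0.5]
opening: 0.0299
grip_force: 35.0
t 5.33 wx,wy,z mm [-0.5  4.3 78.3] rot [ 3.1396e+00  3.0000e-04 -2.7120e-01] F wx,wy,z [ 0.2 -5.   0.5] open 0.0299 grip 34.99351501464844
time: 6.08
tool_pos: [0.4937, 0.2033, 0.1683]
tool_rot: [3.138, 0.001, -0.271]
contact_force: [-1.9, -8.3, 3.6]
opening: 0.0299
grip_force: 35.0
t 6.08 wx,wy,z mm [-0.5 11.6 78.3] rot [ 3.1384e+00  5.0000e-04 -2.7130e-01] F wx,wy,z [ 0.4 -8.5  3.6] open 0.0299 grip 34.99580383300781
```

```bash
python3 -m jog '[[[0,0.01,0],0,1],[[0,0.02,0],0,1],[[0,0.028,0],0,1],[[0,0.034,0],0,1],[[0,0.042,0],0,1],[[0,0.05,0],0,1],[[0,0.05,0],0,1],[[0,0.05,0],0,1]]'
python3 -c "
from h import *
state()"
```

```text
time: 7.08
tool_pos: [0.4888, 0.1863, 0.1683]
tool_rot: [-3.14, -0.0, -0.272]
contact_force: [0.8, 5.1, -2.9]
opening: 0.0296
grip_force: 35.0
t 7.08 wx,wy,z mm [-0.6 -6.1 78.3] rot [-3.140e+00 -1.000e-04 -2.715e-01] F wx,wy,z [-0.5  5.1 -2.9] open 0.0296 grip 34.99478459358215
```

```bash
python3 -m jog '[[[0,0.005,0],0,1],[[0,0.005,0],0,1],[[0,-0.01,0],0,1],[[0,-0.03,0],0,1],[[0,-0.045,0],0,1],[[0,-0.055,0],0,1],[[0,-0.063,0],0,1],[[0,-0.071,0],0,1],[[0,-0.074,0],0,1],[[0,-0.074,0],0,1],[[0,-0.074,0],0,1]]'
python3 -c "
from h import *
state()"
```

```text
time: 8.45
tool_pos: [0.4965, 0.2131, 0.1683]
tool_rot: [3.139, 0.0, -0.271]
contact_force: [-0.7, -4.5, 0.9]
opening: 0.03
grip_force: 35.0
t 8.45 wx,wy,z mm [-0.4 21.8 78.3] rot [ 3.1391e+00  2.0000e-04 -2.7120e-01] F wx,wy,z [ 0.5 -4.5  0.9] open 0.03 grip 34.99363303184509
```

```bash
python3 -m jog '[[[0,-0.004,0],0,1],[[0,-0.004,0],0,1],[[0,0.02,0],0,1],[[0,0.045,0],0,1],[[0,0.065,0],0,1],[[0,0.075,0],0,1],[[0,0.084,0],0,1],[[0,0.092,0],0,1],[[0,0.098,0],0,1],[[0,0.102,0],0,1],[[0,0.102,0],0,1],[[0,0.102,0],0,1]]'
python3 - <<'E'
from h import *
state()
t=cams.read_camera("top")[:,:,::-1];s=cams.read_camera("side")[:,:,::-1]
cv2.imwrite("pics/b.png",np.hstack([cv2.resize(t[85:230,165:315],(400,400)),cv2.resize(s[150:270,150:290],(400,400))]))
E
```

```text
time: 9.95
tool_pos: [0.4859, 0.1755, 0.1684]
tool_rot: [-3.14, -0.0, -0.271]
contact_force: [0.4, 5.5, -2.1]
opening: 0.0297
grip_force: 35.0
t 9.95 wx,wy,z mm [ -0.5 -17.2  78.4] rot [-3.1399e+00 -3.0000e-04 -2.7140e-01] F wx,wy,z [-1.   5.4 -2.1] open 0.0297 grip 34.994966983795166
```

View pics/b.png

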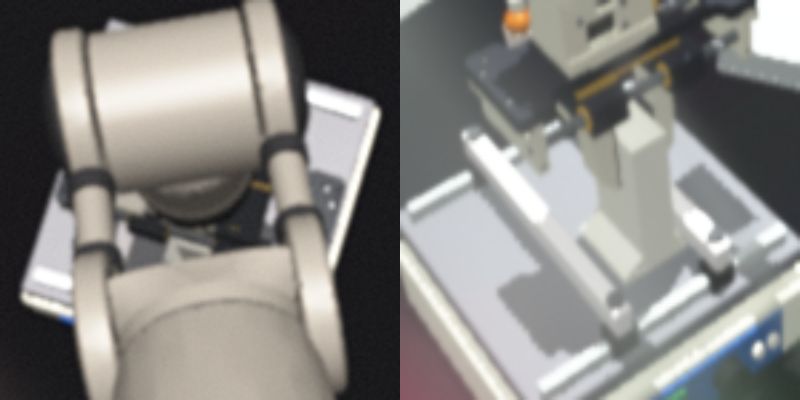

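The bars are now wide apart, with the foot showing at side crop (610,245). Next I go to the midpoint of the two extremes, then lift.

```bash
python3 -m jog '[[[0,-0.025,0],0,1],[[0,-0.045,0],0,1],[[0,-0.0525,0],0,1],[[0,-0.0525,0],0,1],[[0,-0.0525,0],0,1]]'
python3 -c "
from h import *
state()"
```

```text
time: 10.68
tool_pos: [0.4912, 0.1948, 0.1682]
tool_rot: [3.141, 0.0, -0.271]
contact_force: [0.4, -0.7, -1.0]
opening: 0.0302
grip_force: 35.0
t 10.68 wx,wy,z mm [-0.5  2.8 78.2] rot [ 3.1412e+00  2.0000e-04 -2.7120e-01] F wx,wy,z [ 0.6 -0.6 -1. ] open 0.0302 grip 34.98780012130737
```

Lift gently first, watching the force.

```bash
python3 -m jog '[[[0,0,-0.02],0,1],[[0,0,-0.04],0,1],[[0,0,-0.06],0,1],[[0,0,-0.08],0,1],[[0,0,-0.08],0,1]]'
python3 -c "
from h import *
state()"
```

```text
time: 11.3
tool_pos: [0.4917, 0.195, 0.2012]
tool_rot: [-3.141, -0.002, -0.271]
contact_force: [-0.4, -0.3, -1.3]
opening: 0.0296
grip_force: 35.0
t 11.3 wx,wy,z mm [-1.000e-01  3.100e+00  1.112e+02] rot [-3.1408e+00 -1.6000e-03 -2.7130e-01] F wx,wy,z [-0.3 -0.4 -1.3] open 0.0296 grip 34.9878591299057
```

```bash
python3 -m jog '[[[0,0,-0.08],0,1],[[0,0,-0.16],0,1],[[0,0,-0.2],0,1],[[0,0,-0.2],0,1]]'
python3 -c "
from h import *
state();plan([.552,-.208,.27])"
```

```text
time: 11.8
tool_pos: [0.4917, 0.1951, 0.2811]
tool_rot: [-3.141, -0.002, -0.271]
contact_force: [-0.9, -0.8, -1.8]
opening: 0.0297
grip_force: 35.0
t 11.8 wx,wy,z mm [-1.000e-01  3.200e+00  1.911e+02] rot [-3.1406e+00 -2.0000e-03 -2.7120e-01] F wx,wy,z [-0.6 -1.  -1.8] open 0.0297 grip 34.98779118061066
t 11.8 tcp [0.4917 0.1951 0.2811] row [0.4151 0.9305 0.0277] turn 0.0003 rot [-3.1406e+00 -2.0000e-03 -2.7120e-01] F [-0.9 -0.8 -1.8]
```

```bash
python3 -m jog '[[[0.04,0.08,0],0,1],[[0.08,0.19,0],0,1],[[0.13,0.3,0],0,1],[[0.18,0.41,0],0,1],[[0.23,0.52,0],0,1],[[0.28,0.63,0],0,1],[[0.33,0.74,0],0,1],[[0.37,0.84,0],0,1],[[0.4,0.9,0],0,1],[[0.415,0.93,0],0,1],[[0.415,0.93,0],0,1],[[0.415,0.93,0],0,1]]'
python3 - <<'E'
from h import *
plan([.552,-.208,.0825])
t=cams.read_camera("top")[:,:,::-1];s=cams.read_camera("side")[:,:,::-1]
cv2.imwrite("pics/c.png",np.hstack([cv2.resize(t[85:230,335:485],(400,400)),cv2.resize(s[80:230,230:380],(400,400))]))
E
```

```text
time: 13.3
tool_pos: [0.5515, -0.2067, 0.2801]
tool_rot: [-3.141, 0.001, -0.27]
contact_force: [0.5, 0.6, -1.0]
opening: 0.0298
grip_force: 35.0
t 13.3 tcp [ 0.5515 -0.2067  0.2801] row [0.0024 0.003  0.494 ] turn 0.0006 rot [-3.1411e+00  6.0000e-04 -2.7030e-01] F [ 0.5  0.6 -1. ]
```

View pics/c.png

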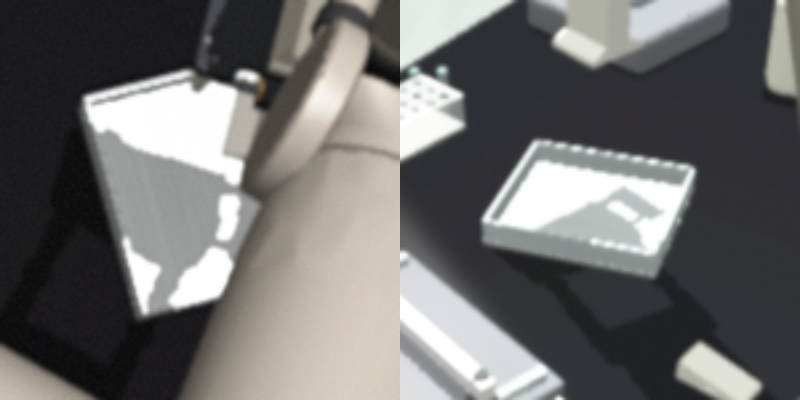

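The wedge is held upright above the tray (side crop (590,40)) and the tray is clear. Lowering.

```bash
python3 -m jog '[[[0,0,0.1],0,1],[[0,0,0.2],0,1],[[0,0,0.3],0,1],[[0,0,0.38],0,1],[[0,0,0.44],0,1],[[0,0,0.475],0,1],[[0,0,0.485],0,1],[[0,0,0.49],0,1],[[0,0,0.494],0,1],[[0,0,0.494],0,1]]'
python3 -c "
from h import *
state()"
```

```text
time: 14.65
tool_pos: [0.5518, -0.2081, 0.0832]
tool_rot: [3.141, -0.001, -0.271]
contact_force: [0.5, -0.2, -1.3]
opening: 0.0298
grip_force: 35.0
t 14.65 wx,wy,z mm [ 166.2 -369.    -6.8] rot [ 3.1413e+00 -9.0000e-04 -2.7130e-01] F wx,wy,z [ 0.6 -0.1 -1.3] open 0.0298 grip 34.98787343502045
```

```bash
python3 -m jog '[[[0,0,0.002],0,1],[[0,0,0.004],0,1],[[0,0,0.005],0,1],[[0,0,0.005],0,1]]'
python3 -c "
from h import *
state()"
```

```text
time: 15.15
tool_pos: [0.5519, -0.2081, 0.0822]
tool_rot: [3.141, -0.001, -0.271]
contact_force: [-1.9, 1.4, 8.5]
opening: 0.0299
grip_force: 35.0
t 15.15 wx,wy,z mm [ 166.3 -369.    -7.8] rot [ 3.1412e+00 -1.5000e-03 -2.7130e-01] F wx,wy,z [-2.2  0.9  8.5] open 0.0299 grip 34.99015688896179
```

Floor contact (8.5 N up). Open, then retreat straight up.

```bash
python3 -m jog '[[[0,0,-0.001],0,0.5],[[0,0,-0.001],0,0.1],[[0,0,-0.001],0,0.1],[[0,0,-0.001],0,0.1],[[0,0,-0.001],0,0.1],[[0,0,-0.001],0,0.1],[[0,0,-0.1],0,0.1],[[0,0,-0.2],0,0.1],[[0,0,-0.35],0,0.1],[[0,0,-0.5],0,0.1],[[0,0,-0.5],0,0.1]]' 5
python3 -m jog '[[[-0.1,-0.2,0],0,0.1],[[-0.1,-0.3,0],0,0.1],[[-0.1,-0.4,0],0,0.1],[[-0.1,-0.4,0],0,0.1],[[-0.1,-0.4,0],0,0.1]]'
python3 - <<'E'
from h import *
state()
t=cams.read_camera("top")[:,:,::-1];s=cams.read_camera("side")[:,:,::-1]
for c in("top","side"):
  for r in models.pinpoint("wedge",c): 
    if r["position"][1]<0:print(c,np.round(r["position"],3),round(r["confidence"],2))
cv2.imwrite("pics/d.png",np.hstack([cv2.resize(t[85:230,335:485],(400,400)),cv2.resize(s[80:230,230:380],(400,400))]))
E
```

```text
time: 16.52
tool_pos: [0.5534, -0.2088, 0.2865]
tool_rot: [3.139, -0.011, -0.271]
contact_force: [0.3, 0.8, -0.4]
opening: 0.0826
grip_force: 0.0
time: 17.15
tool_pos: [0.5556, -0.0434, 0.2799]
tool_rot: [3.141, 0.001, -0.271]
contact_force: [-0.2, 0.4, 0.6]
opening: 0.0825
grip_force: 0.0
t 17.15 wx,wy,z mm [ 125.5 -209.3  189.9] rot [ 3.141e+00  1.300e-03 -2.709e-01] F wx,wy,z [-0.3  0.4  0.6] open 0.0825 grip 0.0
side [ 0.55  -0.204  0.008] 0.91
```

View pics/d.png

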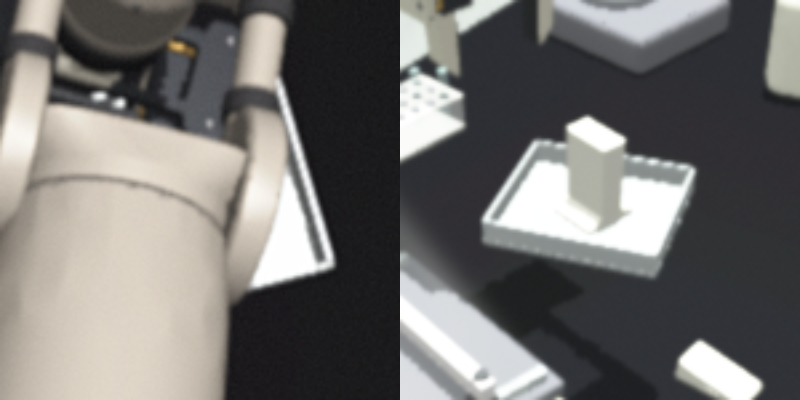

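The wedge stands upright in the middle of the tray (side crop (597,180)), and the gripper is clear.

```bash
python3 -c "
from cell import robot
print(robot.hand_in())"
```

```text
the job is handed in; nothing more can be done
None
```

The wedge was worked loose, lifted out between the bars and stood upright near the centre of the tray; I handed the job in at about 17 s with the gripper clear, and no verdict was returned.

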